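Clear a cracked spotting tile into the breakage bin

ROBOT

A 6-joint arm with a two-finger parallel gripper is mounted at the origin on the work surface. World frame = base frame: x ahead of the robot, y to its left, z up, the work surface at z = 0. Lengths are in m, angles in degrees, forces in N, time in s.
With the tool pointing down it reaches from about 0.4 to 0.825 m from the base axis. Payload 7 kg.
Tool frame: the origin (TCP) lies midway between the tips of the shut fingers; the grasp point (between the pads) lies r.pinch_z behind it (r.pinch_z is the distance from the TCP to the grasp point, in m); z points along the fingers, y is the line along which they close (so a half turn about z gives the same grasp; the last joint's range is limited). The gripper opens to 88 mm and grips with 3 to 60 N. Pads are 19 mm wide; open, the fingers measure 130 mm over their backs; the gripper's body (78 mm by 193 mm) begins 47 mm behind the grasp point.
Start: joints at [86.58, 20.546, 0.682, 0, -70.136, -16.507], TCP at [0.23, 0.635, 0.227] pointing down, gripper open.
Joint ranges: [-176.03, 176.03], [-82.01, 121.73], [-58.28, 71.71], [-173.87, 95.51], [-174.79, -0.11], [-173.66, 173.66]. Speed limits (degrees/s): [136.94, 136.94, 172.46, 180, 180, 180].

INTERFACE

Orientations are given as [roll, pitch, yaw] about the fixed x, y, z axes, in that order (R = Rz(yaw) Ry(pitch) Rx(roll)).
In Python, from plant import r, optics, job gives the robot as it stands.
- The arm moves only by the shell command python3 -m crank 'ROWS' [FORCE]. ROWS is JSON, a list of rows, each an object with "xyz": the shift along the tool's x, y, z in units of 30 mm (1.0 is 30 mm), a list of three; "delta_rot": the turn, a rotation vector about the tool's x, y, z in degrees, a list of three; "claw": the closure, from 0 (fully open) to 1 (shut). A call has 1 to 20 rows; each row is the pose to reach, as a shift and turn from the pose commanded when the call began, along the tool's axes at that moment; what a row does not reach only later rows make up. A row lasts 1/8 s, in which the tool goes at most 62.5 mm and 10.7 degrees, less where a joint would pass 70% of its speed; a pose out of reach is approached as far as the arm can. A call with a gripper value outside its range is refused whole. The fingers move at their own pace and stop on an object; FORCE is the grip in N (left out, the last holds). Time passes only in rows, so rows that repeat a pose let the fingers close. It gives the time, the measured TCP pose, the force, the opening and the grip force at its end, in the units of the state.
- r.get_state(): the state, without advancing time (a new reading comes with each control period).
- optics.capture(name): name is "side" or "top" or "wrist"; returns a dict with "img" (420x560x3 uint8, blue, green, red), "fovy" (degrees; the focal length in pixels is half the picture's height over the tangent of half this angle, whatever the lens; pixels are square), "cx", "cy" (the principal point, pixels), "dist" ([k1, k2, p1, p2, k3] as OpenCV has them; the pictures are not rectified), "eye" and "rotation" of the camera in the world; the wrist camera has in their place "hand_eye" (4x4, takes a point from camera to tool coordinates, whose origin is the TCP and whose axes are the flange's). Camera axes: x right, y up, looking along -z (the intrinsics and any distortion apply to the point x, -y, -z); pixel columns grow to the right and rows downward; lengths in m; the calibration is good to about 2 mm. A picture is of the moment at which its call begins: read the wrist's pose just before it. There is no depth.
- job.close_job(): hands the job in; it is judged then, once.
The state is a dict: "time_s": time; "joints": joint angles; "qd": joint speeds; "joint_torque": joint torques, N m; "tcp_pos": TCP position; "eef_rot": TCP orientation; "contact_force": force on the tool from outside, world axes, zero at the start; "moment": the same for the moment, N m; "gripper_width": finger opening in m; "gripper_force": force on a finger pad.
Only numpy, scipy, OpenCV 4.12 (cv2) and the standard library are available. Lean on these libraries where they do the work, as an engineer would, in place of code of your own. Each camera call takes 0.05 s, during which the arm holds its last target. There are 200 camera calls.

TASK

A cracked spotting tile lies in the guide channel of the viewing stand, too close to its back stop and side rails to be gripped. First slide the grey waste bin by its handle up against the panel under the stand's open end, centred on it, and leave it standing there; then, pressing gently on the tile so that it does not shatter (never more than 12 N), slide it along the channel and off the open edge so that it drops into the bin. Leave the bin against the stand and do not disturb the bottle, the mortar or the slide box.

Things in the scene. Friction and masses are not known exactly. Their poses are not given: they have to be found in the camera images.
- stand: Fixed viewing stand, 160 (x) x 92 (y) mm, its -x end open and pointing roughly to world -y. Origin: centre of its foot (sunk up to 10 mm in the bench). Level dark deck plate, top 130 mm above the origin, 6 mm thick. On it two aluminium rails along x, 12 wide, 10 high, leave a channel 68 mm wide; a 10 mm high stop closes its +x end.
- stand_stop (a point): Foot of the back stop's inner face, mid-channel, on the deck's top (stand x = +68 mm, z = 130 mm). Axes as the stand's.
- stand_panel (a point): Middle of the outer face of the upright white panel, 92 mm wide, under the deck (stand x = -45 mm, z = 40 mm): the deck overhangs it by 35 mm. Axes as the stand's.
- stand_edge (a point): Middle of the stand's open edge, on the deck's top (stand x = -80 mm, z = 130 mm). Axes as the stand's.
- tile: Loose cracked white ceramic tile with six rings, 80 (x, along the channel) x 60 x 8 mm, 70 to 140 g. Origin: centre of its underside. 1 to 5 mm from the back stop; its top is 2 mm below the rails' tops. A finger pressing with 4 to 9 N drags it along; over 12 N breaks it. All is hard: a fraction of a mm more changes the press by many newtons, so feel for contact slowly.
- bin: Loose grey open plastic waste bin, 150 x 150 mm outside, 75 mm high, walls and floor 4 mm, 0.35 to 0.7 kg, standing on the bench. Origin: centre of its underside. Handle on its -x side; its +x side goes against the stand's panel. The rim passes under the stand's deck with over 35 mm to spare.
- bin_handle (a point): Top of the bin's tab handle, a bar that sticks out 46 mm along the bin's -x from the rim: 22 mm wide (the bin's y), 24 mm high, its top level with the rim (75 mm over the bench). This point is 26 mm out from the wall, on the bar's middle line. Grip it from above across its width.
- bin_back (a point): Middle of the outside of the bin's +x wall, 40 mm up. With the bin home it meets the stand's panel (stand x = -45 mm, y = 0).
- bottle: Loose amber reagent bottle, 56 mm diameter, 125 mm high. Origin: centre of its underside. To be left alone.
- mortar: Loose white ceramic mortar bowl, 90 mm diameter, 55 mm high. Origin: centre of its underside. To be left alone.
- slidebox: Loose closed wooden slide box, 85 x 100 x 35 mm. Origin: centre of its underside. To be left alone.
There are look-alikes about, which are no part of the job. Leave any purple or red look-alike of the stand alone.

How it is judged:
By the outcome, as a careful person would: the job done as asked, in the order asked, and still so for the second after the job is handed in, with the robot touching nothing.
It also fails if it takes over 72 s, if anything falls off the work surface, if the arm or the gripper's body presses on something with over 40 N, if the wrist force passes 120 N, or if a joint passes its speed limit or range.

## Working session

There is one attempt and no reset: what is moved stays moved. The work goes in short steps, Python scripts to look and compute and a shell command to move; the robot and the scene stay as the last step left them, time stands still between calls to the robot, and variables do not carry over. Pictures are saved under pics/ and viewed, at most 10 in all, crops included, and the job is handed in when it is done.

```bash
ls; mkdir -p pics
python3 - <<'E'
from plant import r,optics,job
import cv2,numpy as np
s=r.get_state();print(s, r.pinch_z)
for n in("side","top"):
    c=optics.capture(n);cv2.imwrite(f"pics/{n}0.png",c["img"]);print({k:v for k,v in c.items() if k!="img"})
E
```

```text
pics
{'time_s': 0.0, 'joints': array([ 8.65816991e+01,  2.05893820e+01,  6.35283681e-01, -2.08304329e-02,
       -7.01346218e+01, -1.65067244e+01]), 'qd': array([-0.00981538, -0.03823181,  0.00538362,  0.03936605, -0.0558758 ,
       -0.02368855]), 'joint_torque': array([-2.18263383e-03, -5.82717276e+01,  2.93053025e+01,  6.99723065e+00,
        6.76953845e-03, -1.62989627e-04]), 'tcp_pos': array([0.2298907 , 0.63414375, 0.22565508]), 'eef_rot': array([ 1.79909372e+02, -6.43524766e-03, -1.99321138e+01]), 'contact_force': array([ 0.02719737, -0.21883761, -0.57177484]), 'moment': array([ 0.02677394,  0.03608706, -0.03469787]), 'gripper_force': 0.0, 'gripper_width': 0.08783167275256518} 0.0188
{'fovy': 49.3643491334451, 'cx': 276.9403290464825, 'cy': 209.73004334082214, 'dist': array([-0.08881066,  0.        ,  0.        ,  0.        ,  0.        ]), 'eye': array([-0.03241292, -0.7471078 ,  0.67490331]), 'rotation': array([ 60.64574305,  -1.05652591, -34.17729584])}
{'fovy': 53.77125801009916, 'cx': 282.8624679874762, 'cy': 208.4777346358328, 'dist': array([-0.11989303,  0.        ,  0.        ,  0.        ,  0.        ]), 'eye': array([0.43729166, 0.05831183, 0.93951654]), 'rotation': array([  8.00666731,   1.00948003, -91.26463296])}
```

View pics/side0.png

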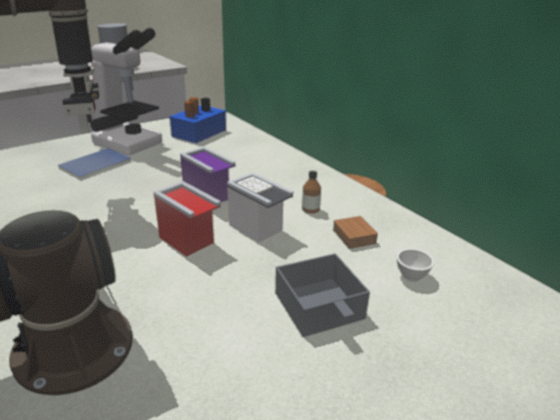

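View pics/top0.png

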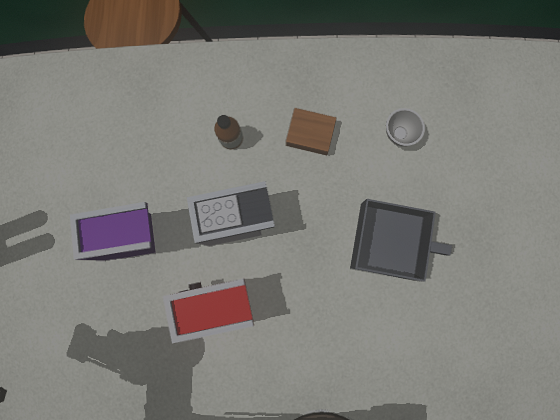

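The top view shows three stand-like objects: dark deck with a ringed white tile at (232,215), purple at (115,232) and red at (212,308). The dark one carries the tile with its open end to the right (world -y), so it fits. The bin is at (393,240) with its handle at (443,248). The bottle (228,130), slide box (311,131) and mortar (406,128) are well away. I'll confirm this in an enlarged crop.

```bash
cat > h.py <<'E'
import numpy as np,cv2
from scipy.spatial.transform import Rotation as R
from plant import r,optics,job
def cam(name):
    s=r.get_state();c=optics.capture(name)
    if name=="wrist":
        T=np.eye(4);T[:3,:3]=R.from_euler("xyz",s["eef_rot"],degrees=True).as_matrix();T[:3,3]=s["tcp_pos"]
        T=T@np.array(c["hand_eye"])
    else:
        T=np.eye(4);T[:3,:3]=R.from_euler("xyz",c["rotation"],degrees=True).as_matrix();T[:3,3]=c["eye"]
    h=c["img"].shape[0];f=h/2/np.tan(np.radians(c["fovy"]/2))
    c["T"]=T;c["K"]=np.array([[f,0,c["cx"]],[0,f,c["cy"]],[0,0,1.]]);c["dist"]=np.array(c["dist"],float)
    return c
def rays(c,px):
    u=cv2.undistortPoints(np.array(px,float).reshape(-1,1,2),c["K"],c["dist"])[:,0]
    d=np.c_[u[:,0],-u[:,1],-np.ones(len(u))]@c["T"][:3,:3].T
    return c["T"][:3,3],d
def plane(c,px,z):
    o,d=rays(c,px);return o+d*((z-o[2])/d[:,2])[:,None]
def tri(c1,p1,c2,p2):
    o1,d1=rays(c1,p1);o2,d2=rays(c2,p2);out=[]
    for a,b in zip(d1,d2):
        t=np.linalg.lstsq(np.c_[a,-b],o2-o1,rcond=None)[0]
        q1=o1+a*t[0];q2=o2+b*t[1];out.append(np.r_[(q1+q2)/2,np.linalg.norm(q1-q2)])
    return np.array(out)
def proj(c,P):
    q=(np.atleast_2d(P)-c["T"][:3,3])@c["T"][:3,:3];q=q*[1,-1,-1]
    return cv2.projectPoints(q,np.zeros(3),np.zeros(3),c["K"],c["dist"])[0][:,0]
E
python3 - <<'E'
import cv2,numpy as np
t=cv2.imread("pics/top0.png");s=cv2.imread("pics/side0.png")
a=cv2.resize(t[180:290,180:460],None,fx=2.8,fy=2.8,interpolation=cv2.INTER_CUBIC)
b=cv2.resize(s[165:245,215:310],None,fx=3.5,fy=3.5,interpolation=cv2.INTER_CUBIC)
b2=cv2.resize(s[245:355,265:380],None,fx=2.6,fy=2.6,interpolation=cv2.INTER_CUBIC)
o=np.zeros((600,800,3),np.uint8);o[:a.shape[0],:a.shape[1]]=a;o[310:310+b.shape[0],:b.shape[1]]=b;o[310:310+b2.shape[0],400:400+b2.shape[1]]=b2
cv2.imwrite("pics/crop1.png",o)
E
```

```text
(no output)
```

View pics/crop1.png

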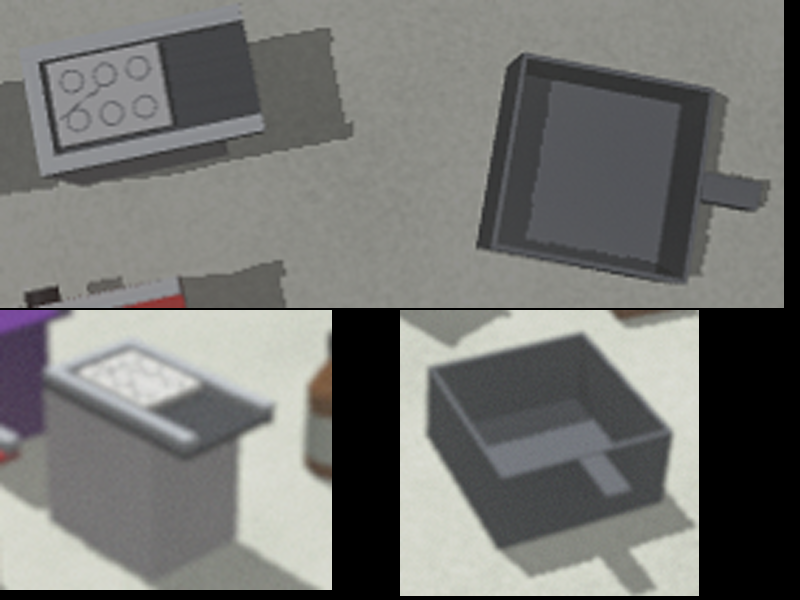

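Confirmed: the crop shows the stand with the cracked ringed tile, its dark deck open to the right, and the bin with its handle to the right. Next I'll cast the corner pixels to 3D.

Run:
```python
from h import *
np.set_printoptions(precision=4,suppress=True)
ct=cam("top");cs=cam("side")
T=lambda a:180+np.array(a,float)/2.8-0.3
S=lambda a:np.array(a,float)/3.5+[215,165-310/3.5]-.3
B=lambda a:np.array(a,float)/2.6+[265-400/2.6,245-310/2.6]-.3
st=T([(241,8),(263,118),(42,175),(22,48)]);ss=S([(273,404),(190,440),(45,372),(133,342)])
print("rail tops tri",tri(ct,st,cs,ss))
for z in(.135,.14):
    p=plane(ct,st,z)[:,:2]
    print(z,p, "mid",p.mean(0),"len",np.linalg.norm(p[0]-p[3]),np.linalg.norm(p[1]-p[2]),"wid",np.linalg.norm(p[0]-p[1]),np.linalg.norm(p[2]-p[3]))
    d=p[2]+p[3]-p[0]-p[1];print("stand yaw",np.degrees(np.arctan2(d[1],d[0])))
bt=T([(523,53),(718,90),(690,282),(494,246)]);bs=B([(584,334),(671,432),(500,477),(430,368)])
print("bin rim",tri(ct,bt,cs,bs))
p=plane(ct,bt,.075)[:,:2];d=p[0]+p[3]-p[1]-p[2]
print(p,"mid",p.mean(0),[np.linalg.norm(p[i]-p[i-1]) for i in range(4)],"yaw",np.degrees(np.arctan2(d[1],d[0])))
u=d/np.linalg.norm(d);print("handle pred",p.mean(0)-u*.101)
h=plane(ct,T([(768,182),(760,210),(703,172),(700,200)]),.075);print(h)
for n,px in(("bottle",(229,140)),("slide",(311,131)),("mortar",(405,128))):print(n,plane(ct,[px],.02))
```

```text
rail tops tri [[0.6047 0.1022 0.1334 0.0022]
 [0.5244 0.0891 0.1323 0.0016]
 [0.4897 0.2444 0.1312 0.0026]
 [0.5805 0.2607 0.1279 0.0009]]
0.135 [[0.6035 0.1027]
 [0.5248 0.0886]
 [0.4883 0.2442]
 [0.5788 0.2592]] mid [0.5488 0.1737] len 0.1583981129416949 0.1597812775082652 wid 0.07987953768861165 0.09174217592891765
stand yaw 101.09619044306142
0.14 [[0.6024 0.1024]
 [0.5243 0.0884]
 [0.488  0.243 ]
 [0.5779 0.2579]] mid [0.5482 0.1729] len 0.15741368251466764 0.15878825083435327 wid 0.07938309334380765 0.09117200632431288
stand yaw 101.09619044306142
bin rim [[ 0.5777 -0.1083  0.0697  0.0021]
 [ 0.5439 -0.2551  0.0744  0.0004]
 [ 0.3996 -0.2235  0.0749  0.0025]
 [ 0.4323 -0.0789  0.0725  0.001 ]]
[[ 0.5759 -0.1067]
 [ 0.544  -0.2551]
 [ 0.4006 -0.2242]
 [ 0.4318 -0.0783]] mid [ 0.4881 -0.1661] [np.float64(0.14686991401348712), np.float64(0.15175181896036982), np.float64(0.1466718984204445), np.float64(0.14925673334283493)] yaw 77.87947430682232
handle pred [ 0.4669 -0.2648]
[[ 0.473  -0.2891  0.075 ]
 [ 0.4522 -0.2814  0.075 ]
 [ 0.4821 -0.2391  0.075 ]
 [ 0.4612 -0.2355  0.075 ]]
bottle [[0.73   0.1927 0.02  ]]
slide [[0.7462 0.0026 0.02  ]]
mortar [[ 0.7493 -0.217   0.02  ]]
```

```bash
cat >> h.py <<'E'
def go(xyz,yaw):
    """units for a move from the measured pose to TCP xyz, tool down, yaw"""
    s=r.get_state();M=R.from_euler("xyz",s["eef_rot"],degrees=True)
    N=R.from_euler("xyz",[180,0,yaw],degrees=True)
    return (np.round(M.inv().apply(np.array(xyz)-s["tcp_pos"])/.03,3),np.round((M.inv()*N).as_rotvec(degrees=True),2))
E
python3 - <<'E'
from h import *
c=cam("wrist");print(c["hand_eye"],c["fovy"],c["cx"],c["cy"],c["dist"])
print(go([.55,.10,.36],-79))
E
```

```text
[[ 2.92349404e-04  9.69660145e-01  2.44456783e-01  6.59387030e-02]
 [ 9.99999947e-01 -2.47909129e-04 -2.12560220e-04  2.46061017e-04]
 [-1.45508105e-04  2.44456832e-01 -9.69660165e-01 -1.58490567e-01]
 [ 0.00000000e+00  0.00000000e+00  0.00000000e+00  1.00000000e+00]] 63.69567612318109 273.8564033631281 209.07866953751005 [-0.06646625  0.          0.          0.          0.        ]
(array([16.099, 13.113, -4.45 ]), array([ 4.000e-02, -3.000e-02,  5.907e+01]))
```

```bash
python3 -m crank '[{"xyz":[4,3,-2],"delta_rot":[0,0,20],"claw":0},{"xyz":[4,3,-2],"delta_rot":[0,0,20],"claw":0},{"xyz":[4,3,-2],"delta_rot":[0,0,20],"claw":0},{"xyz":[15.2,11.7,-1.8],"delta_rot":[0,0,59],"claw":0},{"xyz":[15.2,11.7,-1.8],"delta_rot":[0,0,59],"claw":0},{"xyz":[15.2,11.7,-1.8],"delta_rot":[0,0,59],"claw":0},{"xyz":[15.2,11.7,-1.8],"delta_rot":[0,0,59],"claw":0},{"xyz":[15.2,11.7,-1.8],"delta_rot":[0,0,59],"claw":0},{"xyz":[15.2,11.7,-1.8],"delta_rot":[0,0,59],"claw":0},{"xyz":[15.2,11.7,-1.8],"delta_rot":[0,0,59],"claw":0},{"xyz":[15.2,11.7,-1.8],"delta_rot":[0,0,59],"claw":0},{"xyz":[15.2,11.7,-1.8],"delta_rot":[0,0,59],"claw":0},{"xyz":[15.2,11.7,-1.8],"delta_rot":[0,0,59],"claw":0},{"xyz":[15.2,11.7,-1.8],"delta_rot":[0,0,59],"claw":0}]'
python3 - <<'E'
from h import *
s=r.get_state();print(s["tcp_pos"],s["eef_rot"],s["joints"],s["contact_force"])
c=cam("wrist");np.savez("w1.npz",**c);cv2.imwrite("pics/w1.png",c["img"])
E
```

```text
time_s: 2.0
tcp_pos: [0.5387, 0.1501, 0.2807]
eef_rot: [-180.0, 0.0, -78.8]
contact_force: [-0.1, -0.5, -0.8]
gripper_width: 0.0876
gripper_force: 0.0
[0.5387352  0.15014984 0.28071508] [-1.79985962e+02  9.42583159e-03 -7.88306454e+01] [ 3.56281954e+01  7.83889288e+00 -9.22179246e+00 -2.89534562e-03
 -7.29226339e+01 -2.44579921e+01] [-0.10423401 -0.48191338 -0.84022737]
```

View pics/w1.png

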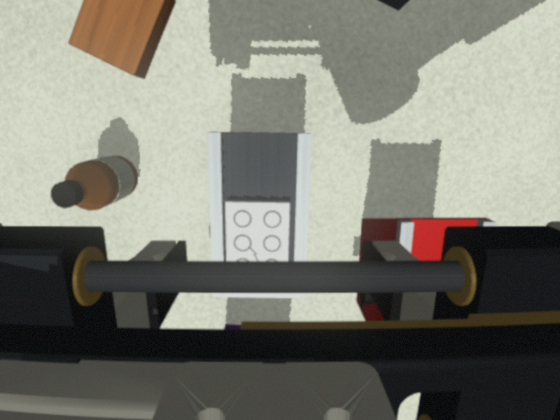

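The wrist view looks straight down on the stand. The channel runs vertically, its open edge is at row ~132, columns 210-308, and the tile's front edge is at row ~199. I'll measure the edges from profiles.

Run:
```python
from h import *
np.set_printoptions(precision=4,suppress=True,linewidth=200)
g=cv2.cvtColor(cv2.imread("pics/w1.png"),cv2.COLOR_BGR2GRAY).astype(float)
for y0 in(140,165,185):
    p=g[y0-4:y0+5].mean(0);print(y0,"L",p[202:232].astype(int),"R",p[286:318].astype(int))
for x0 in(235,280):print(x0,g[124:142,x0-6:x0+7].mean(1).astype(int),g[190:208,x0-6:x0+7].mean(1).astype(int))
for y0 in(215,245):
    p=g[y0-3:y0+4].mean(0);print(y0,"L",p[204:240].astype(int),"R",p[280:316].astype(int))
```

```text
140 L [206 208 208 208 207 205 206 208 209 208 206 203 202 203 203 204 206 199 167 115  88  88  93  93  93  93  94  94  92  93] R [ 88  90  89  90  89  89  90  90  92  91 102 142 185 204 209 210 208 206 204 204 204 204 206 208 207 206 206 205 206 207 207 206]
165 L [203 203 204 204 204 203 206 209 211 210 209 206 204 203 204 205 207 204 183 142 100  88  90  93  92  93  93  94  93  92] R [ 90  91  90  90  90  92  92  92  91  97 129 178 205 211 212 210 208 205 204 205 206 208 210 207 205 204 203 203 204 207 209 210]
185 L [211 212 211 208 208 208 208 210 212 213 212 210 207 205 204 206 208 210 200 164 114  92  93  95  94  94  95  95  95  94] R [ 93  93  92  94  93  94  94  95  95 114 167 202 212 213 212 211 207 206 207 208 209 211 210 210 211 210 210 211 211 210 212 212]
235 [144 143 143 142 141 140 138 127 103  93  92  92  92  92  92  92  92  92] [ 94  94  94  94  93  89  81  76  76  80  98 137 182 208 214 215 215 214]
280 [130 128 128 128 129 131 131 126 110  93  87  88  88  87  87  87  88  87] [ 93  93  93  93  94  91  86  77  73  74  82 105 150 193 211 214 215 215]
215 L [209 209 209 207 206 207 212 214 214 214 213 211 209 211 210 210 212 197 155 109 117 173 207 215 215 215 215 215 212 197 181 182 192 200 206 209] R [185 203 213 216 215 216 215 215 205 166 120 101  99 100 116 164 200 212 215 215 214 212 211 211 210 213 214 212 208 205 205 206 207 208 208 209]
245 L [203 203 204 205 205 206 208 212 213 214 213 213 214 213 213 211 212 208 185 139 106 136 184 209 215 215 215 215 212 201 183 182 192 201 207 211] R [185 205 214 215 216 215 215 206 170 124 102  99  99 113 160 198 213 215 214 214 214 214 213 212 213 214 214 212 211 211 211 212 214 213 211 209]
```

Run:
```python
from h import *
np.set_printoptions(precision=4,suppress=True,linewidth=200)
c=dict(np.load("w1.npz"))
ch=[(220.4,140),(220.9,165),(221.3,185),(297.15,140),(296.4,165),(295.65,185)]
for z in(.12,.125,.13):
    p=plane(c,ch,z)[:,:2];e=plane(c,[(235,131.8),(280,131.8)],z)[:,:2];t=plane(c,[(235,201.2),(280,202)],z+.008)[:,:2]
    L=p[2]-p[0];Rr=p[5]-p[3];m=(p[:3]+p[3:])/2;d=m[2]-m[0]
    yaw=np.degrees(np.arctan2(d[1],d[0]));u=np.array([np.cos(np.radians(yaw)),np.sin(np.radians(yaw))]);n=np.array([-u[1],u[0]])
    ce=m[0]+u*((e.mean(0)-m[0])@u)
    print(z,"w",[abs((p[i]-p[i+3])@n) for i in range(3)],"yaws",[np.degrees(np.arctan2(v[1],v[0])) for v in(L,Rr)],yaw,"edge yaw",np.degrees(np.arctan2(*(e[1]-e[0])[::-1])),"edge mid",ce,"tile front dist",(t-ce)@u, "tile yaw",np.degrees(np.arctan2(*(t[1]-t[0])[::-1])))
```

```text
0.12 w [np.float64(0.0713410331120829), np.float64(0.07133376339311301), np.float64(0.07122167529657927)] yaws [np.float64(100.30023683265031), np.float64(100.13907246373677)] 100.21970729131313 edge yaw -168.8973287608692 edge mid [0.5642 0.095 ] tile front dist [0.0643 0.0644] tile yaw -169.86352180119596
0.125 w [np.float64(0.07022351887983103), np.float64(0.0702163630366219), np.float64(0.07010603073247969)] yaws [np.float64(100.30023683265034), np.float64(100.1390724637369)] 100.21970729131321 edge yaw -168.89732876086916 edge mid [0.564  0.0948] tile front dist [0.0633 0.0633] tile yaw -169.86352180119593
0.13 w [np.float64(0.06910600464757925), np.float64(0.06909896268013081), np.float64(0.06899038616838021)] yaws [np.float64(100.30023683265023), np.float64(100.1390724637369)] 100.21970729131314 edge yaw -168.89732876086913 edge mid [0.5638 0.0947] tile front dist [0.0622 0.0623] tile yaw -169.86352180119596
```

Run:
```python
from h import *
print(go([.467,-.265,.16],-102))
```

```text
(array([13.111,  5.028,  4.021]), array([-1.000e-02,  1.000e-02,  2.317e+01]))
```

```bash
python3 -m crank '[{"xyz":[6,2.3,0],"delta_rot":[0,0,12],"claw":0},{"xyz":[6,2.3,0],"delta_rot":[0,0,12],"claw":0},{"xyz":[6,2.3,0],"delta_rot":[0,0,12],"claw":0},{"xyz":[13.1,5.03,4],"delta_rot":[0,0,23.2],"claw":0},{"xyz":[13.1,5.03,4],"delta_rot":[0,0,23.2],"claw":0},{"xyz":[13.1,5.03,4],"delta_rot":[0,0,23.2],"claw":0},{"xyz":[13.1,5.03,4],"delta_rot":[0,0,23.2],"claw":0},{"xyz":[13.1,5.03,4],"delta_rot":[0,0,23.2],"claw":0},{"xyz":[13.1,5.03,4],"delta_rot":[0,0,23.2],"claw":0},{"xyz":[13.1,5.03,4],"delta_rot":[0,0,23.2],"claw":0},{"xyz":[13.1,5.03,4],"delta_rot":[0,0,23.2],"claw":0}]'
python3 - <<'E'
from h import *
c=cam("wrist");np.savez("w2.npz",**c);cv2.imwrite("pics/w2.png",c["img"])
u=np.array([np.cos(np.radians(77.9)),np.sin(np.radians(77.9)),0]);n=np.array([-u[1],u[0],0])
h=np.array([.467,-.265,.075]);print("expected handle tip corners/roots px",proj(c,[h-20*u/1e3+11*n/1e3,h-20*u/1e3-11*n/1e3,h+26*u/1e3+11*n/1e3,h+26*u/1e3-11*n/1e3]))
E
```

```text
time_s: 3.42
tcp_pos: [0.4674, -0.2645, 0.1615]
eef_rot: [-179.9, 0.0, -102.0]
contact_force: [0.5, -0.7, 0.1]
gripper_width: 0.0875
gripper_force: 0.0
expected handle tip corners/roots px [[290.1345897  187.21659022]
 [260.22646277 187.15567343]
 [289.31994189 246.15947532]
 [260.72077894 246.0972632 ]]
```

View pics/w2.png

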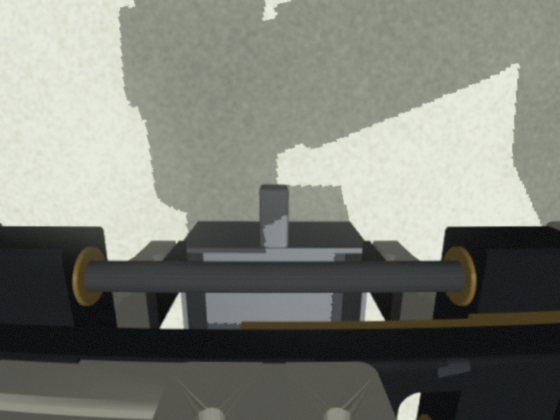

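The handle bar spans columns 260-288, its tip at row 185 and its root at row ~247. That is within 2 px of the prediction, so I'm descending and gripping.

```bash
python3 -m crank '[{"xyz":[0,0,1.5],"delta_rot":[0,0,0],"claw":0},{"xyz":[0,0,3],"delta_rot":[0,0,0],"claw":0},{"xyz":[0,0,3.5],"delta_rot":[0,0,0],"claw":0},{"xyz":[0,0,3.9],"delta_rot":[0,0,0],"claw":0},{"xyz":[0,0,3.9],"delta_rot":[0,0,0],"claw":0},{"xyz":[0,0,3.9],"delta_rot":[0,0,0],"claw":1},{"xyz":[0,0,3.9],"delta_rot":[0,0,0],"claw":1},{"xyz":[0,0,3.9],"delta_rot":[0,0,0],"claw":1},{"xyz":[0,0,3.9],"delta_rot":[0,0,0],"claw":1},{"xyz":[0,0,3.9],"delta_rot":[0,0,0],"claw":1},{"xyz":[0,0,3.9],"delta_rot":[0,0,0],"claw":1},{"xyz":[0,0,3.9],"delta_rot":[0,0,0],"claw":1}]' 25
python3 - <<'E'
from h import *
# waypoint: handle -> goal 12 mm short of home, yaw -79.7
u=np.array([np.cos(np.radians(100.3)),np.sin(np.radians(100.3)),0]);e=np.array([.564,.095,0])
for k in(.191,.156,.141):
    g=e-k*u;print(k,g,go([g[0],g[1],r.get_state()["tcp_pos"][2]],-79.7))
E
```

```text
time_s: 4.97
tcp_pos: [0.4666, -0.2655, 0.0435]
eef_rot: [-180.0, -0.0, -102.1]
contact_force: [0.3, -1.3, 0.1]
gripper_width: 0.0232
gripper_force: 0.5
0.191 [ 0.59815122 -0.09292204  0.        ] (array([-6.547, -3.079, -0.   ]), array([ -0.  ,  -0.  , -22.43]))
0.156 [ 0.59189315 -0.05848607  0.        ] (array([-7.625, -2.634, -0.   ]), array([ -0.  ,  -0.  , -22.43]))
0.141 [ 0.58921111 -0.04372779  0.        ] (array([-8.087, -2.443, -0.   ]), array([ -0.  ,  -0.  , -22.43]))
```

```bash
python3 -m crank '[{"xyz":[0,0,0],"delta_rot":[0,0,0],"claw":1},{"xyz":[0,0,0],"delta_rot":[0,0,0],"claw":1},{"xyz":[0,0,0],"delta_rot":[0,0,0],"claw":1},{"xyz":[-0.3,-0.15,0],"delta_rot":[0,0,-1],"claw":1},{"xyz":[-0.8,-0.4,0],"delta_rot":[0,0,-3],"claw":1},{"xyz":[-1.4,-0.65,0],"delta_rot":[0,0,-5],"claw":1},{"xyz":[-2,-0.95,0],"delta_rot":[0,0,-7],"claw":1},{"xyz":[-2.6,-1.2,0],"delta_rot":[0,0,-9],"claw":1},{"xyz":[-3.2,-1.5,0],"delta_rot":[0,0,-11],"claw":1},{"xyz":[-3.8,-1.8,0],"delta_rot":[0,0,-13],"claw":1},{"xyz":[-4.4,-2.1,0],"delta_rot":[0,0,-15],"claw":1},{"xyz":[-5,-2.35,0],"delta_rot":[0,0,-17],"claw":1},{"xyz":[-5.6,-2.65,0],"delta_rot":[0,0,-19],"claw":1},{"xyz":[-6.1,-2.85,0],"delta_rot":[0,0,-21],"claw":1},{"xyz":[-6.4,-3,0],"delta_rot":[0,0,-22],"claw":1},{"xyz":[-6.55,-3.08,0],"delta_rot":[0,0,-22.4],"claw":1},{"xyz":[-6.55,-3.08,0],"delta_rot":[0,0,-22.4],"claw":1},{"xyz":[-6.55,-3.08,0],"delta_rot":[0,0,-22.4],"claw":1}]' 25
python3 - <<'E'
from h import *
np.set_printoptions(precision=4,suppress=True)
s=r.get_state();print(s["tcp_pos"],s["eef_rot"],s["moment"])
c=cam("top");np.savez("t2.npz",**c);a=c["img"][170:290,180:400]
cv2.imwrite("pics/t2.png",cv2.resize(a,None,fx=3.6,fy=3.6,interpolation=cv2.INTER_CUBIC))
E
```

```text
time_s: 7.22
tcp_pos: [0.5984, -0.0924, 0.0436]
eef_rot: [-179.9, 0.0, -79.8]
contact_force: [0.2, 2.9, 0.7]
gripper_width: 0.0218
gripper_force: 25.0
[ 0.5984 -0.0924  0.0436] [-179.9444    0.0354  -79.7666] [0.88   0.2016 0.0522]
```

View pics/t2.png

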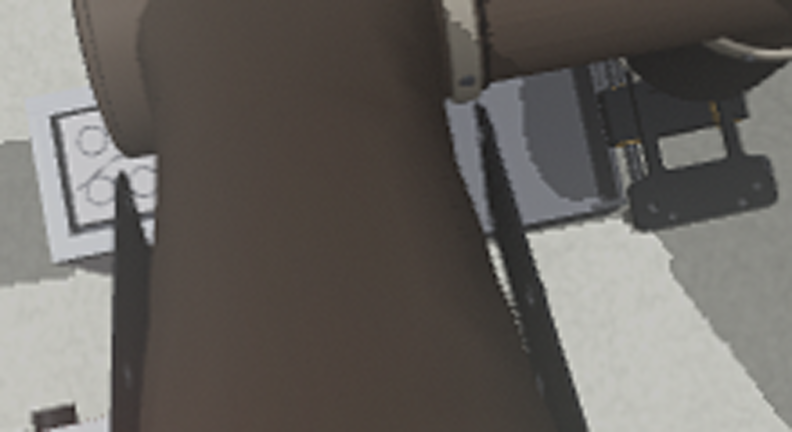

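```bash
python3 -m crank '[{"xyz":[-0.2,0,0],"delta_rot":[0,0,0],"claw":1},{"xyz":[-0.5,0,0],"delta_rot":[0,0,0],"claw":1},{"xyz":[-0.8,0,0],"delta_rot":[0,0,0],"claw":1},{"xyz":[-1.1,0,0],"delta_rot":[0,0,0],"claw":1},{"xyz":[-1.3,0,0],"delta_rot":[0,0,0],"claw":1},{"xyz":[-1.35,0,0],"delta_rot":[0,0,0],"claw":1},{"xyz":[-1.4,0,0],"delta_rot":[0,0,0],"claw":1},{"xyz":[-1.43,0,0],"delta_rot":[0,0,0],"claw":1},{"xyz":[-1.46,0,0],"delta_rot":[0,0,0],"claw":1},{"xyz":[-1.49,0,0],"delta_rot":[0,0,0],"claw":1},{"xyz":[-1.52,0,0],"delta_rot":[0,0,0],"claw":1}]'
python3 -m crank '[{"xyz":[-0.02,0,0],"delta_rot":[0,0,0],"claw":1},{"xyz":[-0.04,0,0],"delta_rot":[0,0,0],"claw":1},{"xyz":[-0.06,0,0],"delta_rot":[0,0,0],"claw":1}]'
python3 -m crank '[{"xyz":[-0.02,0,0],"delta_rot":[0,0,0],"claw":1},{"xyz":[-0.04,0,0],"delta_rot":[0,0,0],"claw":1},{"xyz":[-0.06,0,0],"delta_rot":[0,0,0],"claw":1}]'
```

```text
time_s: 8.65
tcp_pos: [0.59, -0.048, 0.0436]
eef_rot: [180.0, -0.0, -79.7]
contact_force: [0.7, -2.9, -0.0]
gripper_width: 0.0222
gripper_force: 25.0
time_s: 9.02
tcp_pos: [0.5897, -0.0461, 0.0436]
eef_rot: [-180.0, -0.0, -79.7]
contact_force: [0.5, -2.7, 0.3]
gripper_width: 0.0223
gripper_force: 25.0
time_s: 9.4
tcp_pos: [0.5899, -0.0454, 0.0437]
eef_rot: [-180.0, -0.1, -79.7]
contact_force: [4.7, -11.9, -2.3]
gripper_width: 0.0216
gripper_force: 25.0
```

```bash
python3 -m crank '[{"xyz":[-0.015,0,0],"delta_rot":[0,0,0],"claw":1},{"xyz":[-0.03,0,0],"delta_rot":[0,0,0],"claw":1},{"xyz":[-0.03,0,0],"delta_rot":[0,0,0],"claw":1}]'
python3 - <<'E'
from h import *
np.set_printoptions(precision=3,suppress=True)
print(r.get_state()["moment"])
c=cam("wrist");np.savez("w3.npz",**c);cv2.imwrite("pics/w3.png",c["img"])
c=cam("side");np.savez("s3.npz",**c);cv2.imwrite("pics/s3.png",c["img"])
o=np.vstack([c["img"][150:350,160:420]]);o=cv2.resize(o,(520,400),interpolation=cv2.INTER_CUBIC)
w=cv2.resize(cv2.imread("pics/w3.png"),(280,210));z=np.zeros((400,800,3),np.uint8);z[:,:520]=o;z[:210,520:]=w
cv2.imwrite("pics/c3.png",z)
E
```

```text
time_s: 9.78
tcp_pos: [0.5901, -0.0453, 0.0439]
eef_rot: [-180.0, -0.1, -79.7]
contact_force: [5.4, -14.0, -1.6]
gripper_width: 0.0216
gripper_force: 25.0
[-5.001 -1.776  0.165]
```

View pics/c3.png

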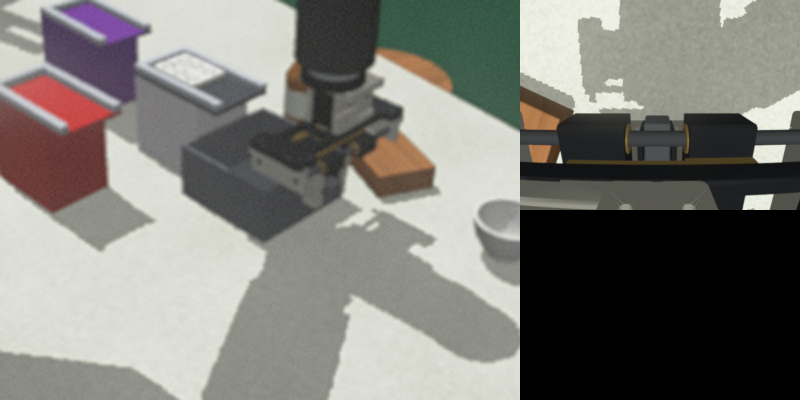

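```bash
python3 -m crank '[{"xyz":[0,0,0],"delta_rot":[0,0,0],"claw":0.5},{"xyz":[0,0,0],"delta_rot":[0,0,0],"claw":0.5},{"xyz":[0,0,0],"delta_rot":[0,0,0],"claw":0.5},{"xyz":[0,0,0],"delta_rot":[0,0,0],"claw":0.5},{"xyz":[0,0,0],"delta_rot":[0,0,0],"claw":0.5},{"xyz":[0,0,-0.5],"delta_rot":[0,0,0],"claw":0.5},{"xyz":[0,0,-1.5],"delta_rot":[0,0,0],"claw":0.5},{"xyz":[0,0,-3],"delta_rot":[0,0,0],"claw":0.5},{"xyz":[0,0,-5],"delta_rot":[0,0,0],"claw":1},{"xyz":[-1,0.5,-7],"delta_rot":[0,0,0],"claw":1},{"xyz":[-3,0.3,-9],"delta_rot":[0,0,0],"claw":1},{"xyz":[-5,0,-9.7],"delta_rot":[0,0,0],"claw":1},{"xyz":[-5.8,0,-9.7],"delta_rot":[0,0,0],"claw":1},{"xyz":[-5.8,0,-9.7],"delta_rot":[0,0,0],"claw":1},{"xyz":[-5.8,0,-9.7],"delta_rot":[0,0,0],"claw":1}]'
python3 - <<'E'
from h import *
c=cam("wrist");np.savez("w4.npz",**c);cv2.imwrite("pics/w4.png",c["img"])
u=np.array([np.cos(np.radians(100.3)),np.sin(np.radians(100.3)),0]);n=np.array([-u[1],u[0],0]);e=np.array([.564,.095,.075])
b=e-.04*u
print("pred rim",proj(c,[b-.075*u+.075*n,b-.075*u-.075*n,b+.04*u+.075*n,b+.04*u-.075*n]).round(1).tolist())
E
```

```text
time_s: 11.75
tcp_pos: [0.5578, 0.1276, 0.3351]
eef_rot: [-180.0, 0.0, -79.7]
contact_force: [-0.9, -0.5, -0.2]
gripper_width: 0.0006
gripper_force: 0.0
pred rim [[338.6, 52.3], [209.5, 52.2], [335.0, 151.7], [213.0, 151.6]]
```

View pics/w4.png

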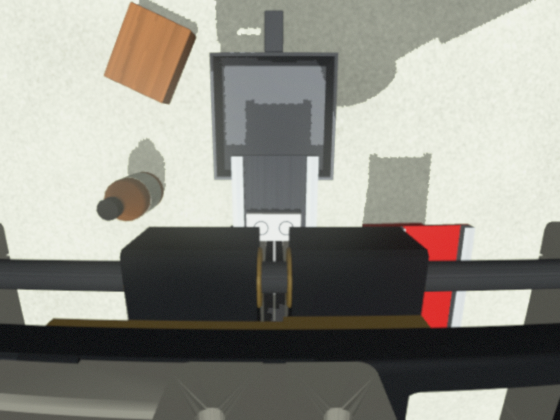

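The bin's rim shows at corners (210,53), (337,53), (214,179) and (333,179). Its mid column is ~273.5, and the stand's rails span columns 231-318. I'll check centring and squareness numerically.

Run:
```python
from h import *
np.set_printoptions(precision=4,suppress=True,linewidth=200)
c=dict(np.load("w4.npz"));g=cv2.cvtColor(c["img"],cv2.COLOR_BGR2GRAY).astype(float)
def cross(p,x0,lv,rev=False):  # subpixel first crossing
    q=p[::-1] if rev else p
    i=np.argmax(q<lv); f=i-1+(q[i-1]-lv)/(q[i-1]-q[i]); return x0+(len(p)-1-f if rev else f)
L=[(cross(g[y-2:y+3,195:225].mean(0),195,160),y) for y in(65,95,125,155,170)]
Rr=[(cross(g[y-2:y+3,328:348].mean(0),328,160,True),y) for y in(140,155,165)]
F=[(x,cross(g[165:200,x-2:x+3].mean(1),165,160,True)) for x in(217,221,226,323,328)]
print(L,Rr,F,sep="\n")
pl,pr,pf=[plane(c,a,.075)[:,:2] for a in(L,Rr,F)]
an=lambda p:np.degrees(np.arctan2(*(p[-1]-p[0])[::-1]))
print("yaw",an(pl),an(pr),an(pf),"width")
u=np.array([np.cos(np.radians(100.3)),np.sin(np.radians(100.3))]);n=np.array([-u[1],u[0]])
w=((pl.mean(0)-pr.mean(0))@n);print(w)
mid=(pl[-2:].mean(0)+pr[-2:].mean(0))/2
# stand rails outer edges and channel at rows 165..190
for z,lab in((.132,"rail top"),):
    A=[];B=[]
    for y in(165,180,195):
        p=g[y-2:y+3].mean(0);print(y,p[224:250].astype(int),p[300:326].astype(int))
print("bin mid lateral vs edge",(mid-[.564,.095])@n,"far rim along",(pf-[.564,.095])@u)
for x in(262,285):print(x,g[148:166,x-4:x+5].mean(1).astype(int),g[205:222,x-4:x+5].mean(1).astype(int))
```

```text
[(np.float64(209.57553956834533), 65), (np.float64(211.0253164556962), 95), (np.float64(212.34343434343435), 125), (np.float64(213.59649122807016), 155), (np.float64(214.31645569620252), 170)]
[(np.float64(333.6504854368932), 140), (np.float64(333.04597701149424), 155), (np.float64(332.4873949579832), 165)]
[(217, np.float64(178.12745098039215)), (221, np.float64(178.23584905660377)), (226, np.float64(178.20754716981133)), (323, np.float64(178.61467889908258)), (328, np.float64(178.59782608695653))]
yaw 100.82029937359108 99.8769457399777 -169.9073197172243 width
-0.14737933774425319
165 [ 92 101 105 105 105 105 131 192 227 234 234 233 232 231 230 231 232 226 190 133 105 104 104 104 105 107] [101 102 102 104 103 108 144 205 229 234 234 232 231 230 230 231 232 223 176 122 102  98  90  80  74  74]
180 [198 200 200 201 200 201 203 214 228 235 236 235 233 232 231 232 233 231 213 161 118 107 106 107 108 109] [103 104 105 105 104 115 163 216 233 235 234 232 230 230 232 233 233 225 208 197 195 196 197 198 197 196]
195 [232 232 232 231 231 232 232 233 234 236 237 236 235 233 233 233 234 235 227 182 119 103 107 109 109 111] [105 106 106 107 106 133 199 230 236 236 234 232 231 232 233 234 234 233 233 233 234 234 235 236 235 234]
bin mid lateral vs edge -0.0008256708523065765 far rim along [0.033  0.0331 0.0331 0.0335 0.0335]
262 [ 94  94  93  94  94  94  89  89  97 100 101 101 101 102 102 101 102 102] [108 108 106  98  89  82  86 104 147 203 231 236 236 236 234 226 209]
285 [ 93  93  93  93  93  92  88  88  96 100  99 100 100 100 101 101 101 101] [106 106 104  98  86  79  83  99 139 197 230 236 236 236 235 225 206]
```

```bash
cat > chk.py <<'E'
import sys
from plant import r
s=r.get_state();f=s["contact_force"];print("t %.2f z %.5f F %.2f %.2f %.2f"%(s["time_s"],s["tcp_pos"][2],*f))
lim=float(sys.argv[1]);sys.exit(1 if f[2]>lim else 0)
E
python3 - <<'E'
from h import *
np.set_printoptions(precision=4,suppress=True)
c=dict(np.load("w4.npz"));u=np.array([np.cos(np.radians(100.3)),np.sin(np.radians(100.3))]);n=np.array([-u[1],u[0]]);e=np.array([.564,.095])
for z in(.121,.125):
    m=plane(c,[(274.55,165),(274.5,180),(274.4,195)],z)[:,:2];print("chan mid lateral",(m-e)@n)
    t=plane(c,[(262,212.9),(285,213.1)],z+.008)[:,:2];print("tile front",(t-e)@u)
    print("edge",(plane(c,[(262,155.2),(285,155.2)],z)[:,:2]-e)@u)
p=e+.1285*u;print(p,go([*p,.16],-79.7))
E
```

```text
chan mid lateral [0.0006 0.0006 0.0005]
tile front [0.0636 0.0638]
edge [0.0004 0.0004]
chan mid lateral [0.0006 0.0006 0.0005]
tile front [0.0626 0.0628]
edge [0.0001 0.0001]
[0.541  0.2214] (array([-3.197, -0.008,  5.826]), array([ 0.01, -0.01, -0.04]))
```

```bash
python3 -m crank '[{"xyz":[-1.6,0,0],"delta_rot":[0,0,0],"claw":1},{"xyz":[-3.2,0,1],"delta_rot":[0,0,0],"claw":1},{"xyz":[-3.2,0,3],"delta_rot":[0,0,0],"claw":1},{"xyz":[-3.2,0,4.5],"delta_rot":[0,0,0],"claw":1},{"xyz":[-3.2,0,5.5],"delta_rot":[0,0,0],"claw":1},{"xyz":[-3.2,0,5.83],"delta_rot":[0,0,0],"claw":1},{"xyz":[-3.2,0,5.83],"delta_rot":[0,0,0],"claw":1},{"xyz":[-3.2,0,5.83],"delta_rot":[0,0,0],"claw":1}]' && python3 -m crank '[{"xyz":[0,0,0.2],"delta_rot":[0,0,0],"claw":1},{"xyz":[0,0,0.4],"delta_rot":[0,0,0],"claw":1},{"xyz":[0,0,0.6],"delta_rot":[0,0,0],"claw":1},{"xyz":[0,0,0.65],"delta_rot":[0,0,0],"claw":1},{"xyz":[0,0,0.65],"delta_rot":[0,0,0],"claw":1},{"xyz":[0,0,0.65],"delta_rot":[0,0,0],"claw":1}]'; python3 chk.py 1.5
```

```text
time_s: 12.8
tcp_pos: [0.542, 0.2223, 0.1612]
eef_rot: [-179.9, 0.0, -79.7]
contact_force: [0.1, -0.0, 0.6]
gripper_width: 0.0003
gripper_force: 0.0
time_s: 13.55
tcp_pos: [0.5412, 0.2222, 0.1403]
eef_rot: [-180.0, 0.0, -79.7]
contact_force: [0.3, 0.6, -0.2]
gripper_width: 0.0004
gripper_force: 0.0
t 13.55 z 0.14031 F 0.32 0.62 -0.16
```

```bash
python3 -m crank '[{"xyz":[0,0,0.01],"delta_rot":[0,0,0],"claw":1},{"xyz":[0,0,0.02],"delta_rot":[0,0,0],"claw":1}]' >/dev/null; python3 chk.py 1.6 && 
python3 -m crank '[{"xyz":[0,0,0.005],"delta_rot":[0,0,0],"claw":1},{"xyz":[0,0,0.01],"delta_rot":[0,0,0],"claw":1}]' >/dev/null && python3 chk.py 1.6 && 
python3 -m crank '[{"xyz":[0,0,0.005],"delta_rot":[0,0,0],"claw":1},{"xyz":[0,0,0.01],"delta_rot":[0,0,0],"claw":1}]' >/dev/null && python3 chk.py 1.6 && 
python3 -m crank '[{"xyz":[0,0,0.005],"delta_rot":[0,0,0],"claw":1},{"xyz":[0,0,0.01],"delta_rot":[0,0,0],"claw":1}]' >/dev/null && python3 chk.py 1.6 && 
python3 -m crank '[{"xyz":[0,0,0.005],"delta_rot":[0,0,0],"claw":1},{"xyz":[0,0,0.01],"delta_rot":[0,0,0],"claw":1}]' >/dev/null && python3 chk.py 1.6 && 
python3 -m crank '[{"xyz":[0,0,0.005],"delta_rot":[0,0,0],"claw":1},{"xyz":[0,0,0.01],"delta_rot":[0,0,0],"claw":1}]' >/dev/null && python3 chk.py 1.6 && 
python3 -m crank '[{"xyz":[0,0,0.005],"delta_rot":[0,0,0],"claw":1},{"xyz":[0,0,0.01],"delta_rot":[0,0,0],"claw":1}]' >/dev/null && python3 chk.py 1.6 && 
python3 -m crank '[{"xyz":[0,0,0.005],"delta_rot":[0,0,0],"claw":1},{"xyz":[0,0,0.01],"delta_rot":[0,0,0],"claw":1}]' >/dev/null && python3 chk.py 1.6 && 
python3 -m crank '[{"xyz":[0,0,0.005],"delta_rot":[0,0,0],"claw":1},{"xyz":[0,0,0.01],"delta_rot":[0,0,0],"claw":1}]' >/dev/null && python3 chk.py 1.6 && 
python3 -m crank '[{"xyz":[0,0,0.005],"delta_rot":[0,0,0],"claw":1},{"xyz":[0,0,0.01],"delta_rot":[0,0,0],"claw":1}]' >/dev/null && python3 chk.py 1.6 && 
python3 -m crank '[{"xyz":[0,0,0.005],"delta_rot":[0,0,0],"claw":1},{"xyz":[0,0,0.01],"delta_rot":[0,0,0],"claw":1}]' >/dev/null && python3 chk.py 1.6
```

```text
t 13.80 z 0.13968 F -0.59 -0.08 0.44
t 14.05 z 0.13927 F 0.14 -0.40 -0.09
t 14.30 z 0.13896 F -0.00 -0.08 -0.54
t 14.55 z 0.13865 F -0.29 0.07 0.05
t 14.80 z 0.13835 F -0.22 0.45 0.32
t 15.05 z 0.13805 F 0.30 0.44 0.09
t 15.30 z 0.13777 F -0.24 -0.51 0.10
t 15.55 z 0.13745 F 0.14 -0.80 0.34
t 15.80 z 0.13714 F 0.27 -0.09 -0.96
t 16.05 z 0.13685 F -0.63 -0.38 0.31
t 16.30 z 0.13654 F -0.11 0.28 0.07
```

```bash
python3 -m crank '[{"xyz":[0,0,0.01],"delta_rot":[0,0,0],"claw":1},{"xyz":[0,0,0.02],"delta_rot":[0,0,0],"claw":1},{"xyz":[0,0,0.03],"delta_rot":[0,0,0],"claw":1}]' >/dev/null; python3 chk.py 1.8 && 
python3 -m crank '[{"xyz":[0,0,0.004],"delta_rot":[0,0,0],"claw":1},{"xyz":[0,0,0.008],"delta_rot":[0,0,0],"claw":1}]' >/dev/null && python3 chk.py 1.8 && 
python3 -m crank '[{"xyz":[0,0,0.004],"delta_rot":[0,0,0],"claw":1},{"xyz":[0,0,0.008],"delta_rot":[0,0,0],"claw":1}]' >/dev/null && python3 chk.py 1.8 && 
python3 -m crank '[{"xyz":[0,0,0.004],"delta_rot":[0,0,0],"claw":1},{"xyz":[0,0,0.008],"delta_rot":[0,0,0],"claw":1}]' >/dev/null && python3 chk.py 1.8 && 
python3 -m crank '[{"xyz":[0,0,0.004],"delta_rot":[0,0,0],"claw":1},{"xyz":[0,0,0.008],"delta_rot":[0,0,0],"claw":1}]' >/dev/null && python3 chk.py 1.8 && 
python3 -m crank '[{"xyz":[0,0,0.004],"delta_rot":[0,0,0],"claw":1},{"xyz":[0,0,0.008],"delta_rot":[0,0,0],"claw":1}]' >/dev/null && python3 chk.py 1.8 && 
python3 -m crank '[{"xyz":[0,0,0.004],"delta_rot":[0,0,0],"claw":1},{"xyz":[0,0,0.008],"delta_rot":[0,0,0],"claw":1}]' >/dev/null && python3 chk.py 1.8 && 
python3 -m crank '[{"xyz":[0,0,0.004],"delta_rot":[0,0,0],"claw":1},{"xyz":[0,0,0.008],"delta_rot":[0,0,0],"claw":1}]' >/dev/null && python3 chk.py 1.8 && 
python3 -m crank '[{"xyz":[0,0,0.004],"delta_rot":[0,0,0],"claw":1},{"xyz":[0,0,0.008],"delta_rot":[0,0,0],"claw":1}]' >/dev/null && python3 chk.py 1.8 && 
python3 -m crank '[{"xyz":[0,0,0.004],"delta_rot":[0,0,0],"claw":1},{"xyz":[0,0,0.008],"delta_rot":[0,0,0],"claw":1}]' >/dev/null && python3 chk.py 1.8 && 
python3 -m crank '[{"xyz":[0,0,0.004],"delta_rot":[0,0,0],"claw":1},{"xyz":[0,0,0.008],"delta_rot":[0,0,0],"claw":1}]' >/dev/null && python3 chk.py 1.8 && 
python3 -m crank '[{"xyz":[0,0,0.004],"delta_rot":[0,0,0],"claw":1},{"xyz":[0,0,0.008],"delta_rot":[0,0,0],"claw":1}]' >/dev/null && python3 chk.py 1.8 && 
python3 -m crank '[{"xyz":[0,0,0.004],"delta_rot":[0,0,0],"claw":1},{"xyz":[0,0,0.008],"delta_rot":[0,0,0],"claw":1}]' >/dev/null && python3 chk.py 1.8 && 
python3 -m crank '[{"xyz":[0,0,0.004],"delta_rot":[0,0,0],"claw":1},{"xyz":[0,0,0.008],"delta_rot":[0,0,0],"claw":1}]' >/dev/null && python3 chk.py 1.8 && 
python3 -m crank '[{"xyz":[0,0,0.004],"delta_rot":[0,0,0],"claw":1},{"xyz":[0,0,0.008],"delta_rot":[0,0,0],"claw":1}]' >/dev/null && python3 chk.py 1.8 && 
python3 -m crank '[{"xyz":[0,0,0.004],"delta_rot":[0,0,0],"claw":1},{"xyz":[0,0,0.008],"delta_rot":[0,0,0],"claw":1}]' >/dev/null && python3 chk.py 1.8 && 
python3 -m crank '[{"xyz":[0,0,0.004],"delta_rot":[0,0,0],"claw":1},{"xyz":[0,0,0.008],"delta_rot":[0,0,0],"claw":1}]' >/dev/null && python3 chk.py 1.8
```

```text
t 16.68 z 0.13564 F -0.12 0.54 -0.25
t 16.93 z 0.13543 F 0.13 0.67 0.60
t 17.18 z 0.13515 F 0.38 -0.20 1.38
t 17.43 z 0.13495 F 0.05 0.15 -0.62
t 17.68 z 0.13469 F 0.84 -0.57 -0.04
t 17.93 z 0.13445 F 0.52 -0.09 0.68
t 18.18 z 0.13424 F -0.11 0.62 1.21
t 18.43 z 0.13422 F -1.13 -0.46 2.14
```

```bash
python3 -m crank '[{"xyz":[0,0,0],"delta_rot":[0,0,0],"claw":1}]' >/dev/null; python3 chk.py 9
python3 -m crank '[{"xyz":[0,0,0.003],"delta_rot":[0,0,0],"claw":1},{"xyz":[0,0,0.003],"delta_rot":[0,0,0],"claw":1}]' >/dev/null; python3 chk.py 4.5 && 
python3 -m crank '[{"xyz":[0,0,0.003],"delta_rot":[0,0,0],"claw":1},{"xyz":[0,0,0.003],"delta_rot":[0,0,0],"claw":1}]' >/dev/null && python3 chk.py 4.5 && 
python3 -m crank '[{"xyz":[0,0,0.003],"delta_rot":[0,0,0],"claw":1},{"xyz":[0,0,0.003],"delta_rot":[0,0,0],"claw":1}]' >/dev/null && python3 chk.py 4.5
```

```text
t 18.55 z 0.13425 F -1.63 -0.37 3.65
t 18.80 z 0.13423 F -2.10 -0.72 5.42
```

```bash
python3 -m crank '[{"xyz":[0.02,0,0],"delta_rot":[0,0,0],"claw":1},{"xyz":[0.05,0,0],"delta_rot":[0,0,0],"claw":1}]' >/dev/null; python3 chk.py 8 && 
python3 -m crank '[{"xyz":[0.05,0,0],"delta_rot":[0,0,0],"claw":1},{"xyz":[0.1,0,0],"delta_rot":[0,0,0],"claw":1}]' >/dev/null; python3 chk.py 8;python3 -c "
from plant import r;print(r.get_state()['tcp_pos'])"
```

```text
t 19.05 z 0.13423 F 0.16 1.14 3.63
t 19.30 z 0.13421 F 0.18 2.21 5.28
[0.54230601 0.21799495 0.13420712]
```

```bash
cat > tf.py <<'E'
from h import *
c=cam("wrist");cv2.imwrite("pics/last.png",c["img"]);g=cv2.cvtColor(c["img"],cv2.COLOR_BGR2GRAY).astype(float)
s=r.get_state();p=g[:,262:266].mean(1);i=np.where(np.diff((p>160).astype(int))==1)[0]
u=np.array([np.cos(np.radians(100.3)),np.sin(np.radians(100.3))]);e=np.array([.564,.095])
q=plane(c,[(264,j+.5) for j in i],.134)[:,:2]
print("candidates rows",i,"along",((q-e)@u).round(4),"tcp along",(s["tcp_pos"][:2]-e)@u, "lat",(s["tcp_pos"][:2]-e)@[-u[1],u[0]])
E
python3 tf.py
python3 -m crank '[{"xyz":[0.05,0,0.001],"delta_rot":[0,0,0],"claw":1},{"xyz":[0.1,0,0.002],"delta_rot":[0,0,0],"claw":1},{"xyz":[0.15,0,0.002],"delta_rot":[0,0,0],"claw":1},{"xyz":[0.2,0,0.002],"delta_rot":[0,0,0],"claw":1}]' >/dev/null; python3 chk.py 8; python3 tf.py
```

```text
candidates rows [124 211 227] along [0.0591 0.1002 0.1083] tcp along 0.12474453965847739 lat -0.0006367658519639344
t 19.85 z 0.13422 F -0.70 2.25 5.14
candidates rows [124 212 227] along [0.0531 0.0947 0.1023] tcp along 0.11874319219807339 lat -0.0007085361195687663
```

```bash
python3 -m crank '[{"xyz":[0.06,0,0.001],"delta_rot":[0,0,0],"claw":1},{"xyz":[0.12,0,0.002],"delta_rot":[0,0,0],"claw":1},{"xyz":[0.18,0,0.002],"delta_rot":[0,0,0],"claw":1},{"xyz":[0.24,0,0.002],"delta_rot":[0,0,0],"claw":1},{"xyz":[0.3,0,0.002],"delta_rot":[0,0,0],"claw":1}]' >/dev/null; python3 chk.py 7.5 && 
python3 -m crank '[{"xyz":[0.06,0,0],"delta_rot":[0,0,0],"claw":1},{"xyz":[0.12,0,0],"delta_rot":[0,0,0],"claw":1},{"xyz":[0.18,0,0],"delta_rot":[0,0,0],"claw":1},{"xyz":[0.24,0,0],"delta_rot":[0,0,0],"claw":1},{"xyz":[0.3,0,0],"delta_rot":[0,0,0],"claw":1}]' >/dev/null && python3 chk.py 7.5 && 
python3 -m crank '[{"xyz":[0.06,0,0],"delta_rot":[0,0,0],"claw":1},{"xyz":[0.12,0,0],"delta_rot":[0,0,0],"claw":1},{"xyz":[0.18,0,0],"delta_rot":[0,0,0],"claw":1},{"xyz":[0.24,0,0],"delta_rot":[0,0,0],"claw":1},{"xyz":[0.3,0,0],"delta_rot":[0,0,0],"claw":1}]' >/dev/null && python3 chk.py 7.5; python3 tf.py
```

```text
t 20.52 z 0.13421 F -1.06 1.75 5.49
t 21.15 z 0.13423 F -0.13 2.27 5.69
t 21.77 z 0.13420 F -0.75 2.41 5.70
candidates rows [124 211 227] along [0.0262 0.0673 0.0754] tcp along 0.09173385841044872 lat -0.000724639937183718
```

```bash
python3 -m crank '[{"xyz":[0.08,0,0],"delta_rot":[0,0,0],"claw":1},{"xyz":[0.16,0,0],"delta_rot":[0,0,0],"claw":1},{"xyz":[0.24,0,0],"delta_rot":[0,0,0],"claw":1},{"xyz":[0.32,0,0],"delta_rot":[0,0,0],"claw":1},{"xyz":[0.4,0,0],"delta_rot":[0,0,0],"claw":1}]' >/dev/null; python3 chk.py 7.5 && 
python3 -m crank '[{"xyz":[0.08,0,0],"delta_rot":[0,0,0],"claw":1},{"xyz":[0.16,0,0],"delta_rot":[0,0,0],"claw":1},{"xyz":[0.24,0,0],"delta_rot":[0,0,0],"claw":1},{"xyz":[0.32,0,0],"delta_rot":[0,0,0],"claw":1},{"xyz":[0.4,0,0],"delta_rot":[0,0,0],"claw":1}]' >/dev/null && python3 chk.py 7.5 && 
python3 -m crank '[{"xyz":[0.08,0,0],"delta_rot":[0,0,0],"claw":1},{"xyz":[0.16,0,0],"delta_rot":[0,0,0],"claw":1},{"xyz":[0.24,0,0],"delta_rot":[0,0,0],"claw":1},{"xyz":[0.32,0,0],"delta_rot":[0,0,0],"claw":1},{"xyz":[0.4,0,0],"delta_rot":[0,0,0],"claw":1}]' >/dev/null && python3 chk.py 7.5 && 
python3 -m crank '[{"xyz":[0.08,0,0],"delta_rot":[0,0,0],"claw":1},{"xyz":[0.16,0,0],"delta_rot":[0,0,0],"claw":1},{"xyz":[0.24,0,0],"delta_rot":[0,0,0],"claw":1},{"xyz":[0.32,0,0],"delta_rot":[0,0,0],"claw":1},{"xyz":[0.4,0,0],"delta_rot":[0,0,0],"claw":1}]' >/dev/null && python3 chk.py 7.5; python3 tf.py
```

```text
t 22.45 z 0.13421 F -0.16 1.97 5.00
t 23.07 z 0.13422 F -0.40 2.15 5.76
t 23.70 z 0.13420 F -0.25 2.43 5.10
t 24.32 z 0.13418 F -0.03 2.01 6.61
candidates rows [124 227] along [-0.022   0.0272] tcp along 0.043608197110689216 lat -0.0006662832376448511
```

```bash
python3 -m crank '[{"xyz":[0.08,0,0],"delta_rot":[0,0,0],"claw":1},{"xyz":[0.16,0,0],"delta_rot":[0,0,0],"claw":1},{"xyz":[0.24,0,0],"delta_rot":[0,0,0],"claw":1},{"xyz":[0.32,0,0],"delta_rot":[0,0,0],"claw":1},{"xyz":[0.4,0,0],"delta_rot":[0,0,0],"claw":1}]' >/dev/null; python3 chk.py 7.5 && 
python3 -m crank '[{"xyz":[0.08,0,0],"delta_rot":[0,0,0],"claw":1},{"xyz":[0.16,0,0],"delta_rot":[0,0,0],"claw":1},{"xyz":[0.24,0,0],"delta_rot":[0,0,0],"claw":1},{"xyz":[0.32,0,0],"delta_rot":[0,0,0],"claw":1},{"xyz":[0.4,0,0],"delta_rot":[0,0,0],"claw":1}]' >/dev/null && python3 chk.py 7.5 && 
python3 -m crank '[{"xyz":[0.08,0,0],"delta_rot":[0,0,0],"claw":1},{"xyz":[0.16,0,0],"delta_rot":[0,0,0],"claw":1},{"xyz":[0.24,0,0],"delta_rot":[0,0,0],"claw":1},{"xyz":[0.32,0,0],"delta_rot":[0,0,0],"claw":1}]' >/dev/null && python3 chk.py 7.5; python3 tf.py
```

```text
t 25.00 z 0.13422 F -0.76 1.75 5.45
t 25.62 z 0.13420 F -0.66 1.81 5.49
t 26.12 z 0.13419 F -1.18 2.51 6.89
candidates rows [124 227] along [-0.0556 -0.0064] tcp along 0.009975289485061632 lat -0.000644457357249349
```

Tile front is 55.6 mm past the edge, so its centre is about 15 mm out. I'm lifting fast to let it tip off, then clearing and looking.

```bash
python3 -m crank '[{"xyz":[0,0,-1],"delta_rot":[0,0,0],"claw":1},{"xyz":[0,0,-3],"delta_rot":[0,0,0],"claw":1},{"xyz":[0,0,-5],"delta_rot":[0,0,0],"claw":1},{"xyz":[-3.5,0,-6.7],"delta_rot":[0,0,0],"claw":1},{"xyz":[-3.9,0,-6.7],"delta_rot":[0,0,0],"claw":1},{"xyz":[-3.9,0,-6.7],"delta_rot":[0,0,0],"claw":1},{"xyz":[-3.9,0,-6.7],"delta_rot":[0,0,0],"claw":1},{"xyz":[-3.9,0,-6.7],"delta_rot":[0,0,0],"claw":1}]'
python3 - <<'E'
from h import *
c=cam("wrist");np.savez("w5.npz",**c);d=cam("side")["img"][150:350,160:440]
z=np.zeros((600,800,3),np.uint8);z[:300,:400]=cv2.resize(c["img"],(400,300));z[300:586,:400]=cv2.resize(d,(400,286));z[:300,400:]=cv2.resize(c["img"][0:210,140:420],(400,300))
cv2.imwrite("pics/w5.png",z)
E
```

```text
time_s: 27.18
tcp_pos: [0.5412, 0.2189, 0.3338]
eef_rot: [179.9, -0.0, -79.8]
contact_force: [0.5, 0.8, 0.7]
gripper_width: 0.0007
gripper_force: 0.0
```

View pics/w5.png

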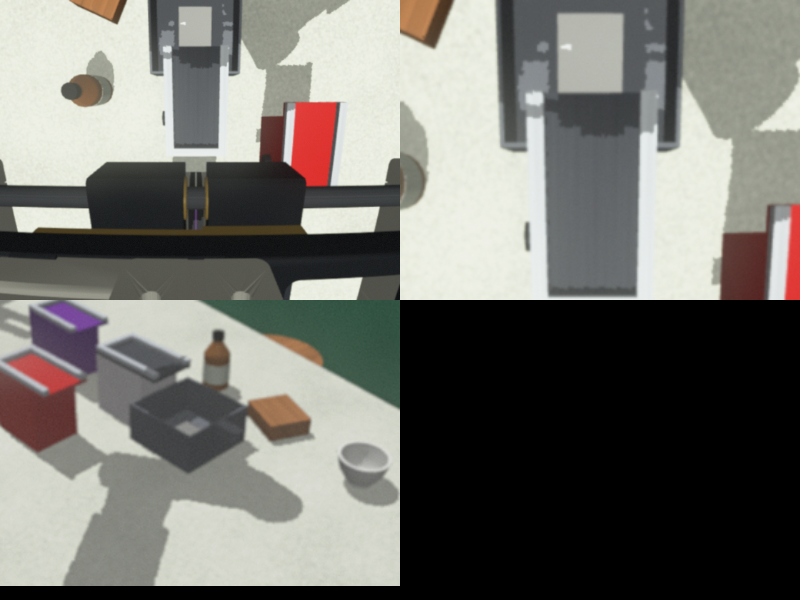

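The tile lies upside down inside the bin and the channel is empty. The bottle, slide box and mortar look untouched. I'll do a last check that the bin has not shifted.

Run:
```python
from h import *
c=dict(np.load("w5.npz"));g=cv2.cvtColor(c["img"],cv2.COLOR_BGR2GRAY).astype(float)
u=np.array([np.cos(np.radians(100.3)),np.sin(np.radians(100.3))]);n=np.array([-u[1],u[0]]);e=np.array([.564,.095])
def f(p,lv=160):
    i=len(p)-1-np.argmax(p[::-1]<lv);return i+(lv-p[i])/(p[i+1]-p[i])
F=[(x,85+f(g[85:120,x-1:x+2].mean(1))) for x in(216,221,225,326,331)]
print(F,((plane(c,F,.075)[:,:2]-e)@u).round(4))
L=[x for x in range(200,225) if g[88:92,x].mean()<160][0];Rr=[x for x in range(350,322,-1) if g[88:92,x].mean()<130][0]
p=plane(c,[(L,90),(Rr,90)],.075)[:,:2];print(L,Rr,((p-e)@n).round(4))
```

```text
[(216, np.float64(104.67808219178082)), (221, np.float64(105.80473372781066)), (225, np.float64(105.77586206896552)), (326, np.float64(105.69543147208122)), (331, np.float64(104.1717791411043))] [0.0368 0.0382 0.0382 0.0382 0.0364]
211 333 [-0.0737  0.0703]
```

The rim row here is the foot of the bin's outer wall, because the camera is now beyond it. Projected to z=0 it lies at ~0.034 m, as before, so the bin is still against the panel. Handing in.

```bash
python3 -c "
from plant import job;print(job.close_job())"
```

```text
the job is handed in; nothing more can be done
None
```

The job is handed in: the bin stands against the stand's panel, about 1.4 mm off centre, and the tile is in it; the press read at most about 7 N, the bottle, mortar and slide box look undisturbed, and it took about 27 s.

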